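Refit the hob knob and shut the tap

TASK

The left-hand tap of the two-burner gas hob has been left open and its silver knob is off, lying on the table. Line the knob up with the D-shaped stem, push it on until it snaps and is fully home, then turn the tap clockwise as far as it goes to shut it, and let go. Leave the right-hand tap shut, and leave the black knob and the burner cap where they lie.

Things in the scene. Friction and masses are not known exactly. Their poses are not given: they have to be found in the camera images.
- knob_centre (a point): Loose silver hob knob with red pointer marks, upright on the table, bore down; this point is on its axis, 26 mm above its underside and below its top. Skirt 66 mm in diameter, 28 mm high; on it a straight-sided grip bar 60 mm long (along x), 16 mm wide (along y), 24 mm high, to be grasped across. z: up its axis; +x: along the bar, to the end with the red mark on top. 0.09 to 0.14 kg.
- knob_bore (a point): Centre of the knob's underside, axes as knob_centre. Here is a D-shaped bore 25 mm deep with a conical mouth 25 mm wide: 16.8 mm in diameter, its flat on the +x (pointer) side, 2.8 mm from the axis. The bore cannot be seen from above: the pointer shows where its flat is. (The round black knob on the table is for something else.)
- stem_foot (a point): Foot of the bare brass stem of the hob's left tap (seen from the robot), on its axis, at the top of the steel disc, 82 mm above the table, on which the knob's underside rests when fully home. Stem: upright, 16 mm in diameter, 24 mm high, top bevelled, one flat 2.5 mm from the axis. Axes turn with the tap: z up, +x out through the flat. The knob goes on with its +x along this +x.
- stem_top (a point): Top end of that stem, on its axis, 24 mm above stem_foot, same axes. The fitted knob has about 0.12 rad of play either way; mouth and bevel take up some 2 mm and 0.15 rad of misalignment. Two small sprung catches stand 3 mm out of the stem's sides (y), 12.5 mm above stem_foot: laid on loosely, the knob stays 10 mm proud; pushed down with some 12 N it snaps past them, fully home, and holds.
- tap (a joint): Turn of the left tap and its stem, rad: 0 = shut (a hard stop); grows counter-clockwise, seen from above, as it opens, to 1.6. Starts open by 0.5 to 1.0. Turns very easily towards shut, less so (0.1 N m) the other way, stays where it is left. Shut, the stem's +x and the knob's pointer point straight to the back of the hob.
- other_knob (a joint): Turn of the right-hand tap, rad, with an equal silver knob already fitted, its axis 150 mm to the right of the bare stem along the hob's front: 0 = shut, grows counter-clockwise. It is shut at the start and must stay shut.
- hob: Gas hob, fixed: black glass top 310 mm wide, 520 mm deep, 80 mm above the table. Origin on the table, under the middle of the line between its taps; +x to its back, +y to its left: bare stem at (0, 75, 82) mm, front edge at x = -55, side edges at y = -155 and 155. From x = 89 mm back, a black pan support 185 mm wide rises to 124 mm above the table.
- black_knob: Bystander: round black plastic knob, 60 mm in diameter, 38 mm high, on the table; origin at the centre of its underside.
- burner_cap: Bystander: black enamelled burner cap, a disc 68 mm in diameter, 15 mm high, on the table; origin at the centre of its underside.
Not all that is in view belongs to the job. Of the things that look like the part that bears knob_centre, take the one that is farthest from the robot's base at the start.

How it is judged:
By the outcome, as a careful person would: the job done as asked, in the order asked, and still so for the second after the job is handed in, with the robot touching nothing.
It also fails if it takes over 45 s, if anything falls off the work surface, if the arm or the gripper's body presses on something with over 40 N, if the wrist force passes 120 N, or if a joint passes its speed limit or range.

ROBOT

A 6-joint arm with a two-finger parallel gripper is mounted at the origin on the work surface. World frame = base frame: x ahead of the robot, y to its left, z up, the work surface at z = 0. Lengths are in mm, angles in rad, forces in N, time in s.
With the tool pointing down it reaches from about 225 to 875 mm from the base axis. Payload 3.4 kg.
Tool frame: the origin (TCP) lies at the very end of the fingers, on their centre line; the grasp point (between the pads) lies 19 mm behind it; z points along the fingers, y is the direction in which the jaws open and shut (so a half turn about z gives the same grasp; the last joint's range is limited). The gripper opens to 85 mm and grips with 20 to 120 N. Pads are 22 mm wide; open, the fingers measure 114 mm over their backs; the gripper's body (76 mm by 85 mm) begins 54 mm behind the grasp point. The pads swing forward as they close: fully open they stand 13 mm farther back than shut.
Start: joints at [-1.235, 0.276, 1.505, -0, 1.361, -0.121], TCP at [253.624, -516.079, 231.328] pointing down, gripper open.
Joint ranges: [-2.89, 2.89], [-0.75, 2.08], [0.22, 2.7], [-1.18, 4.32], [0.11, 2.71], [-2.7, 2.7]. Speed limits (rad/s): [2.57, 2.57, 3.14, 3.14, 3.14, 3.14].

INTERFACE

Orientations are given as a rotation vector (axis times angle).
In Python, from cell import sense, capture, env, nets gives the robot as it stands.
- The arm moves only by the tool carry_out, never from a script. Its argument "increments" is a list of rows, each a list of 3 entries, a list of its own where there are three numbers: the closure in counts, from 0 (fully open) to 255 (shut), then the shift along the tool's x, y, z in m, then the turn, a rotation vector about the tool's x, y, z in rad. A call has exactly 5 rows; each row shifts and turns the commanded pose from where the row before left it, along the tool's axes as they then stand; what a row does not reach is not made up. A row lasts 1/12 s, in which the tool goes at most 41.7 mm and 7.16 degrees, less where a joint would pass 70% of its speed; a pose out of reach is approached as far as the arm can. A call with a gripper value outside its range is refused whole. The fingers move at their own pace and stop on an object; "force" is the grip in N (left out, the last holds). Time passes only in rows, so rows that do not move let the fingers close, or fill a call up. It gives the time, the measured TCP pose, the force and the opening at its end, in the units of the state.
- sense(): the state, without advancing time (a new reading comes with each control period).
- capture(name): name is "scene" or "top"; returns a dict with "color" (480x640x3 uint8, red, green, blue), "mtx" (3x3 intrinsics, pixels), "xyz" and "attitude" of the camera in the world. Camera axes: x right, y down, z forward; pixel columns grow to the right and rows downward; lengths in mm; the calibration is good to about 2 mm. A picture is of the moment at which its call begins. There is no depth.
- env.close_job(): hands the job in, once; it reports no verdict.
Trained networks look in the newest picture that a camera, given by its name, has taken for a name from the list of things; names that differ only in an ending like _2 or _b are one class to them, and where a whole thing is asked for, a point or a joint stands for the part that bears it (a point fixed in the world has none). Each returns a list of dicts, best first, with "conf" (0 to 1); they miss things now and then, are a little off and sometimes report something else, mostly with a low value. They report only what shows in the picture. A call takes as long as a camera call. They do not tell look-alikes from the thing itself.
- nets.boxes_of(camera, thing): "at" ([column, row] in pixels, amid what is visible of it).
- nets.regions_of(camera, thing): "region" (480x640 bool, what is visible of it) and "at" ([column, row] in pixels, amid what is visible of it).
- nets.pinpoint(camera, thing): "at" ([column, row] in pixels: a listed point, or the origin of a listed thing).
The state is a dict: "time_s": time; "q": joint angles; "joint_vel": joint speeds; "joint_efforts": joint torques, N m; "tool_pos": TCP position; "orientation": TCP orientation; "contact_force": force on the tool from outside, world axes, zero at the start; "wrist_torque": the same for the moment, N m; "grip_width": opening from 0.0 (shut) to 1.0 (fully open).
Only numpy, scipy, OpenCV 4.12 (cv2) and the standard library are available. Lean on these libraries where they do the work, as an engineer would, in place of code of your own. Each camera call takes 0.05 s, during which the arm holds its last target.

## Working session

There is one attempt and no reset: what is moved stays moved. The work goes in short steps, Python scripts to look and compute and a tool call to move; the robot and the scene stay as the last step left them, time stands still between calls to the robot, and variables do not carry over. Pictures are saved under pics/ and viewed, and the job is handed in when it is done.

Besides the shell and the picture viewer there is one more tool, called after "Request:" by a JSON object that holds its "name" and its "arguments", one argument or row to a line. carry_out: Moves the arm, as the interface text tells. Its arguments: {"type":"object","properties":{"increments":{"type":"array"},"force":{"type":"number"}},"required":["increments"]}

```bash
mkdir -p pics; ls
cat > h.py <<'E'
import numpy as np, cv2
from scipy.spatial.transform import Rotation as R
from cell import sense, capture, env, nets
def rot(a):
    a=np.array(a,float)
    return a if a.shape==(3,3) else R.from_rotvec(a).as_matrix()
def ray(c,p,z):
    d=rot(c['attitude'])@np.linalg.inv(c['mtx'])@np.array([p[0],p[1],1.]); o=np.array(c['xyz'],float)
    return o+d*(z-o[2])/d[2]
def proj(c,P):
    v=rot(c['attitude']).T@(np.array(P,float)-np.array(c['xyz'])); u=np.array(c['mtx'])@v; return u[:2]/u[2]
def save(c,n): cv2.imwrite('pics/'+n+'.png',c['color'][:,:,::-1])
E
python3 - <<'E'
from h import *
print(sense())
for n in('scene','top'):
    c=capture(n); save(c,n+'0'); print(n,c['xyz'],c['attitude'],c['mtx'])
    for t,z in (('knob_centre',26),('knob_bore',0),('stem_foot',82),('stem_top',106),('hob',0),('black_knob',0),('burner_cap',0)):
        for d in nets.pinpoint(n,t): print(t,np.round(d['at'],1),round(d['conf'],2),ray(c,d['at'],z).round(1))
E
```

```text
pics
{'time_s': 0.0, 'q': array([-1.23503436e+00,  2.76620295e-01,  1.50615452e+00,  3.24364696e-06,
        1.36069780e+00, -1.21056626e-01]), 'joint_vel': array([-1.69505554e-05,  1.58065762e-04, -3.58739396e-04,  3.51372612e-04,
        1.74032307e-04, -1.43285592e-03]), 'joint_efforts': array([-4.48388055e-04, -4.16773224e+01, -2.45808095e+01, -3.37391984e-04,
        1.11706104e-02,  8.50189508e-06]), 'tool_pos': array([ 253.41869565, -515.5458407 ,  230.4167675 ]), 'orientation': array([-3.05817791e+00, -7.10921516e-01,  3.11268095e-04]), 'contact_force': array([ 0.13154077, -0.56488684, -0.68090758]), 'wrist_torque': array([-4.54920752e-02,  9.48783210e-05,  1.02577058e-02]), 'grip_width': 1.0006918024541134}
scene [1185.79759503 -273.51860889  809.03340321] [-1.95329971 -1.28317409  0.57031057] [[560.5260295    0.         327.3761725 ]
 [  0.         560.5260295  244.70143879]
 [  0.           0.           1.        ]]
knob_centre [316.6 255. ] 0.95 [364.3  86.9  26. ]
knob_centre [367.3 211.3] 0.85 [266.7 257.9  26. ]
knob_centre [359.8 295. ] 0.82 [506.7 118.3  26. ]
knob_c
[... 623 characters left out ...]
2394   0.         312.86630242]
 [  0.         566.11572394 239.09659591]
 [  0.           0.           1.        ]]
knob_centre [302.1 278.1] 0.97 [357.1  94.5  26. ]
knob_centre [208.7 321.4] 0.88 [282.3 253.8  26. ]
knob_centre [281.8 196.5] 0.8 [497.6 130.5  26. ]
knob_bore [211.8 321.5] 0.84 [279.4 252.8   0. ]
knob_bore [302.7 276. ] 0.78 [360.   93.7   0. ]
knob_bore [282.2 195.8] 0.73 [501.8 130.9   0. ]
knob_bore [214.1 162.6] 0.58 [560.1 252.3   0. ]
stem_foot [366.6 158.2] 0.67 [555.1 -10.1  82. ]
stem_top [368.8 154. ] 0.48 [557.5 -11.  106. ]
hob [400.3 173.6] 0.77 [543. -79.   0.]
black_knob [220.8 252.6] 0.86 [400.4 238.5   0. ]
burner_cap [159.6 226.5] 0.8 [445.9 346.9   0. ]
```

View pics/top0.png

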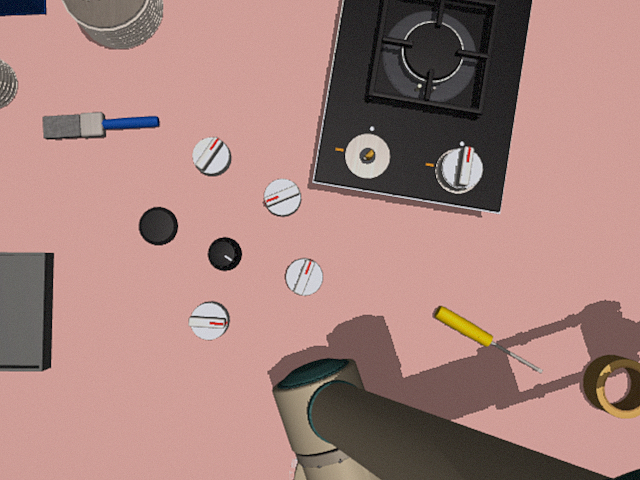

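View pics/scene0.png

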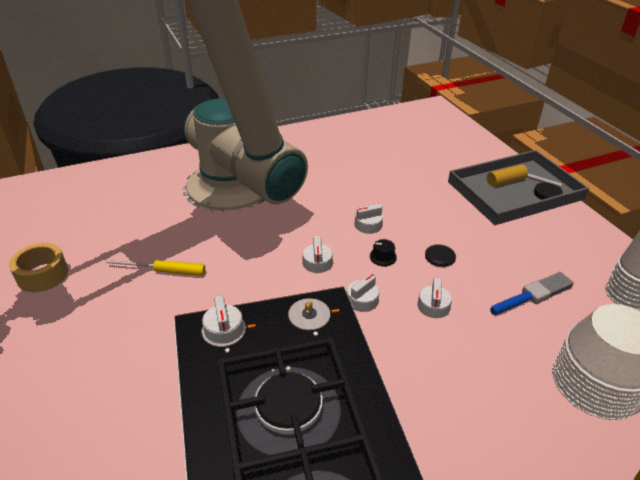

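The top view shows four loose silver knobs, at (212,156), (282,197), (304,277) and (210,321). The farthest from the base is the one at (212,156). The bare stem is at (368,155) and the fitted right-hand knob at (462,168). Next I'll zoom in.

Run:
```python
from h import *
c=capture('top'); s=capture('scene')
def crop(im,x,y,w=35,k=11): return cv2.resize(im[y-w//1:y+w,x-w:x+w],None,fx=400/(2*w),fy=400/(2*w),interpolation=cv2.INTER_CUBIC)
cv2.imwrite('pics/z1.png',np.hstack([crop(c['color'],212,156,25),crop(c['color'],368,155,25)])[:,:,::-1])
cv2.imwrite('pics/z2.png',np.hstack([crop(s['color'],435,297,25),crop(s['color'],309,312,25)])[:,:,::-1])
```

```text
(no output)
```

View pics/z1.png

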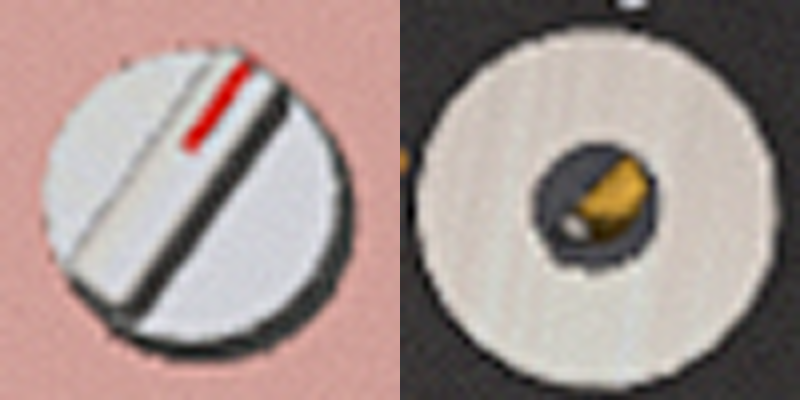

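View pics/z2.png

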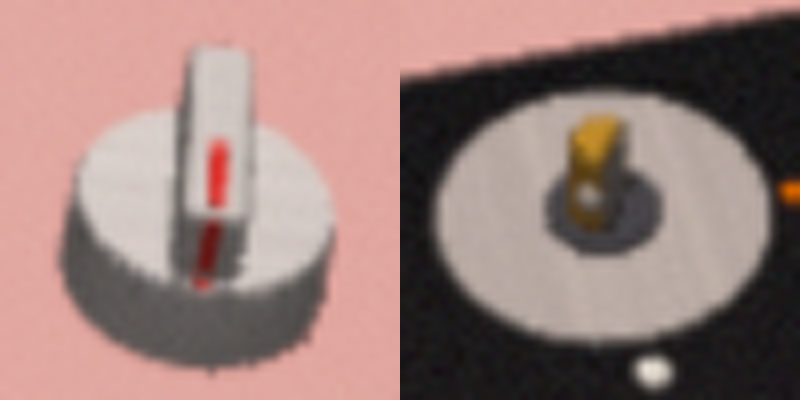

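```bash
cat > m.py <<'E'
from h import *
from scipy.optimize import least_squares
c=capture('top'); s=capture('scene')
def blob(im,x,y,f):
    m=f(im.astype(int)).astype(np.uint8); m=cv2.morphologyEx(m,cv2.MORPH_CLOSE,np.ones((5,5)))
    n,l,st,ce=cv2.connectedComponentsWithStats(m)
    yy,xx=np.nonzero(l); i=np.argmin((xx-x)**2+(yy-y)**2); k=l[yy[i],xx[i]]
    cs,_=cv2.findContours((l==k).astype(np.uint8),cv2.RETR_EXTERNAL,cv2.CHAIN_APPROX_NONE)
    return max(cs,key=len)
disc=lambda a:(a.sum(2)>330)
for n,cam,p in(('top',c,(355,165)),('scene',s,(320,318))):
    ct=blob(cam['color'],*p,disc); P=np.array([ray(cam,q[0],82) for q in ct])[:,:2]
    f=least_squares(lambda v:np.hypot(*(P-v[:2]).T)-v[2],[*P.mean(0),22],loss='soft_l1'); print(n,'disc',f.x.round(1),'rms',np.abs(f.fun).mean().round(2),len(ct))
# hob yaw: edges in top
im=c['color'].astype(int).sum(2)
def edge(pts,z,vert):
    E=[]
    for a in pts:
        pr=im[a,300:340] if vert=='L' else im[a,490:540]
        d=np.diff(cv2.GaussianBlur(pr.astype(np.float32).reshape(1,-1),(5,1),0)[0]); j=np.argmin(d) if vert=='L' else np.argmax(d)
        E.append(ray(c,(j+.5+(300 if vert=='L' else 490),a),z)[:2])
    E=np.array(E); vx,vy,x0,y0=cv2.fitLine(E.astype(np.float32),cv2.DIST_HUBER,0,.01,.01).ravel()
    if vx<0: vx,vy=-vx,-vy
    print(vert,'yaw',np.arctan2(vy,vx).round(4))
edge(range(20,170,4),80,'L'); edge(range(20,200,4),80,'R')
for n,cam in(('top',c),('scene',s)):
  for t in('other_knob','tap','knob_centre'):
    for d in nets.pinpoint(n,t): print(n,t,d)
E
python3 m.py
```

```text
top disc [559.9 -10.6  36.7] rms 2.13 157
scene disc [561.3 -12.5  35.9] rms 1.56 113
L yaw -0.1568
R yaw -0.1576Traceback (most recent call last):
  File "m.py", line 28, in <module>
    for d in nets.pinpoint(n,t): print(n,t,d)
             ~~~~~~~~~~~~~^^^^^
ValueError: it knows: black_knob, burner_cap, hob, knob_bore, knob_centre, stem_foot, stem_top
```

```bash
cat > m2.py <<'E'
from h import *
from scipy.optimize import least_squares
from scipy.ndimage import map_coordinates, gaussian_filter
c=capture('top'); s=capture('scene')
def radial(cam,ctr,r0,r1,z,chan,sgn,angs=np.linspace(0,2*np.pi,120,False)):
    g=gaussian_filter(chan(cam['color'].astype(float)),0.7); v=np.array([*ctr,r0])
    rs=np.arange(r0,r1,.2)
    pts=[]
    for a in angs:
        px=np.array([proj(cam,(ctr[0]+r*np.cos(a),ctr[1]+r*np.sin(a),z)) for r in rs])
        pr=map_coordinates(g,[px[:,1],px[:,0]],order=1); d=sgn*np.diff(pr); j=np.argmax(d)
        pts.append([ctr[0]+rs[j]*np.cos(a),ctr[1]+rs[j]*np.sin(a)])
    return np.array(pts)
def circ(P):
    return least_squares(lambda v:np.hypot(*(P-v[:2]).T)-v[2],[*P.mean(0),20],loss='soft_l1',f_scale=.3)
gray=lambda a:a.sum(2)
if __name__=='__main__':
  for n,cam in(('top',c),('scene',s)):
    ctr=(560,-12)
    for i in range(3):
        f=circ(radial(cam,ctr,26,42,82,gray,-1)); ctr=f.x[:2]
    print(n,'disc',f.x.round(1),np.abs(f.fun).mean().round(2))
    ctr=(566,252)
    # knob skirt top rim z=28 : white vs pink -> use saturation (R-B)
    sat=lambda a:a[:,:,0]-a[:,:,2]
    for i in range(3):
        f=circ(radial(cam,ctr,24,42,28,sat,1)); ctr=f.x[:2]
    print(n,'knobrim28',f.x.round(1),np.abs(f.fun).mean().round(2))
E
python3 m2.py
```

```text
top disc [559.4 -11.   36.7] 0.38
top knobrim28 [566.2 252.6  33.4] 0.91
scene disc [560.8 -12.4  36.8] 0.52
scene knobrim28 [568.7 253.2  31.7] 3.51
```

```bash
cat > ov.py <<'E'
from h import *
def zoom(cam,x,y,w,k=16):
    return cv2.resize(cam['color'][y-w:y+w,x-w:x+w],None,fx=k,fy=k,interpolation=cv2.INTER_CUBIC).copy(),(x-w,y-w,k)
def draw(img,o,cam,P,col=(0,255,0),closed=True):
    q=np.array([(proj(cam,p)-np.array(o[:2])+.5)*o[2] for p in P]).round().astype(np.int32)
    cv2.polylines(img,[q],closed,col,1,cv2.LINE_AA)
def T(P,ctr,yaw,z):
    r=R.from_euler('z',yaw).as_matrix()[:2,:2]; return [np.r_[r@np.array(p)+ctr,z] for p in P]
def D(f=2.5,r=8):
    a=np.arccos(f/r); t=np.linspace(a,2*np.pi-a,40); return [(r*np.cos(u),r*np.sin(u)) for u in t]
BAR=[(30,8),(-30,8),(-30,-8),(30,-8)]
CIRC=[(33*np.cos(t),33*np.sin(t)) for t in np.linspace(0,6.28,60)]
E
python3 - <<'E'
from ov import *
c=capture('top'); s=capture('scene')
out=[]
kt,ks=(566.2,252.6),(568,252.5); st,ss=(559.4,-11),(560.8,-12.4)
for cam,k,kp in((c,kt,(212,156)),(s,ks,(435,297))):
    im,o=zoom(cam,*kp,22,k=9)
    draw(im,o,cam,T(BAR,k,-.70,52)); draw(im,o,cam,T(CIRC,k,0,28),(0,0,255));draw(im,o,cam,T(CIRC,k,0,0),(0,0,255)); out.append(im)
cv2.imwrite('pics/o1.png',np.hstack(out)[:,:,::-1])
out=[]
for cam,k,kp in((c,st,(368,155)),(s,ss,(309,310))):
  row=[]
  for y in (.3,.55,.8):
    im,o=zoom(cam,*kp,10,k=13)
    if y: draw(im,o,cam,T(D(),k,y,106));draw(im,o,cam,T(D(),k,y,82),(0,0,255))
    row.append(im)
  out.append(np.hstack(row))
cv2.imwrite('pics/o2.png',np.vstack(out)[:,:,::-1])
E
```

```text
(no output)
```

View pics/o1.png

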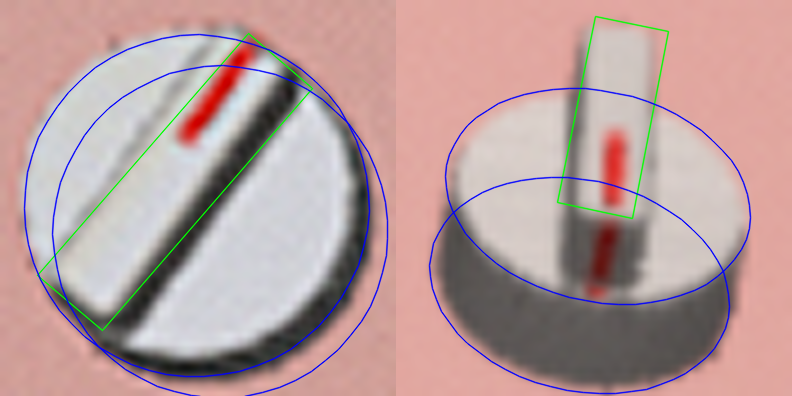

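View pics/o2.png

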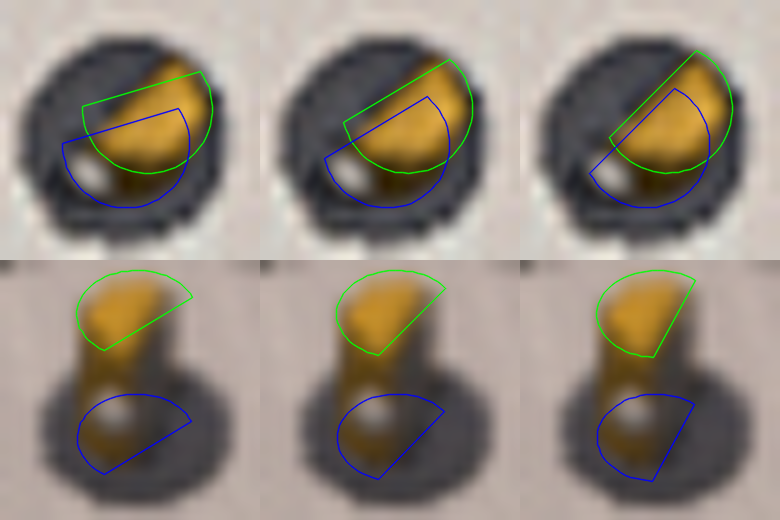

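```bash
cat > fit.py <<'E'
from ov import *
from scipy.optimize import differential_evolution as DE
c=capture('top'); s=capture('scene')
def iou(mask,o,cam,polys):
    r=np.zeros(mask.shape,np.uint8)
    q=np.array([(proj(cam,p)-np.array(o[:2])+.5)*o[2] for p in polys]).round().astype(np.int32)
    cv2.fillPoly(r,[q],1); r=r>0
    return (r&mask).sum()/(r|mask).sum()
def zm(cam,x,y,w,f,k=12):
    im,o=zoom(cam,x,y,w,k); return f(im.astype(int)),o,im
res={}
for n,cam,kp,sp in(('top',c,(212,156),(369,154)),('scene',s,(435,297),(309,308))):
    sat=lambda a:a[:,:,0]-a[:,:,2]
    m,o,im=zm(cam,*kp,24,lambda a:(sat(a)<25)&(a.sum(2)>(560 if n=='top' else 480)))
    m=m.astype(np.uint8); m=cv2.morphologyEx(cv2.morphologyEx(m,cv2.MORPH_OPEN,np.ones((7,7))),cv2.MORPH_CLOSE,np.ones((61,61)))>0
    if n=='top':
        g=lambda v:-iou(m,o,cam,T(np.array(CIRC)*v[2]/33,v[:2],0,28))
        r=DE(g,[(555,580),(242,264),(30,35)],seed=1,maxiter=40); print(n,'knob',r.x.round(1),r.fun)
    cv2.imwrite(f'pics/mk_{n}.png',m*255)
    m,o,im=zm(cam,*sp,12,lambda a:(sat(a)>70))
    for rr in (8,7,6.5):
      g=lambda v:-iou(m,o,cam,T(D(v[3],rr),v[:2],v[2],106))
      r=DE(g,[(550,570),(-22,0),(-.2,1.2),(1,3)],seed=1,maxiter=50); print(n,'stem',rr,r.x.round(2),round(r.fun,3))
    cv2.imwrite(f'pics/ms_{n}.png',m*255)
# bar edges / red line in both
for n,cam,kp in(('top',c,(212,156)),('scene',s,(435,297))):
    a=cam['color'].astype(int); red=(a[:,:,0]-a[:,:,1]>70)&(a[:,:,0]>150)&(a[:,:,1]<110)
    yy,xx=np.nonzero(red); k=(abs(xx-kp[0])<25)&(abs(yy-kp[1])<25)
    w=(a[yy[k],xx[k],0]-a[yy[k],xx[k],1]).astype(float)
    P=np.array([ray(cam,q,52)[:2] for q in zip(xx[k],yy[k])]); mu=(P*w[:,None]).sum(0)/w.sum()
    u,sv,vt=np.linalg.svd((P-mu)*np.sqrt(w)[:,None]); d=vt[0]*np.sign(vt[0][0]); print(n,'red',k.sum(),mu.round(1),np.arctan2(d[1],d[0]).round(3),sv.round(1))
E
python3 fit.py
```

```text
top knob [568.7 254.9  30.7] -0.9511670356669419
top stem 8 [560.01 -10.15   0.82   1.01] -0.875
top stem 7 [559.49 -10.72   0.81   1.61] -0.94
top stem 6.5 [559.17 -11.38   0.8    2.3 ] -0.916
scene stem 8 [562.56 -12.41   0.85   1.06] -0.872
scene stem 7 [562.09 -13.05   0.83   1.85] -0.827
scene stem 6.5 [561.71 -13.68   0.81   2.55] -0.791
top red 25 [583.  244.7] -0.588 [390.1  51.2]
scene red 16 [584. 242.] -0.629 [431.5  43.3][ WARN:0@3.906] global loadsave.cpp:1063 imwrite_ Unsupported depth image for selected encoder is fallbacked to CV_8U.
```

```bash
cat > go.py <<'E'
import sys
from h import *
# args: x y z yaw(tool x) n
def go(x,y,z,yaw,n):
    st=sense(); Rm=rot(st['orientation']); p=np.array(st['tool_pos'])
    cy=np.arctan2(Rm[1,0],Rm[0,0])
    d=Rm.T@(np.array([x,y,z])-p)
    Rt=np.column_stack([[np.cos(yaw),np.sin(yaw),0],[np.sin(yaw),-np.cos(yaw),0],[0,0,-1]])
    rv=R.from_matrix(Rm.T@Rt).as_rotvec()
    print('t',round(st['time_s'],2),'p',p.round(1),'yaw',cy.round(4),'F',np.round(st['contact_force'],1),'w',round(st['grip_width'],3),'q',np.round(st['q'],2))
    print('total shift m',(d/1000).round(4),'turn',rv.round(4),'| per row /%d'%n,(d/1000/n).round(5),(rv/n).round(4))
if __name__=='__main__': go(*map(float,sys.argv[1:5]),int(sys.argv[5]))
E
python3 go.py 568.6 253.7 150 2.54 25
```

```text
t 1.3 p [ 253.6 -516.1  231.4] yaw 0.4568 F [1.2 0.5 0.3] w 0.999 q [-1.24  0.28  1.5   0.    1.36 -0.12]
total shift m [ 0.6222 -0.5519  0.0813] turn [ 1.0000e-04  1.0000e-04 -2.0832e+00] | per row /25 [ 0.02489 -0.02208  0.00325] [ 0.      0.     -0.0833]
```

Request:
{"name": "carry_out", "arguments": {
  "increments": [
    [0,[0.025,-0.022,0.0032],[0,0,0]],
    [0,[0.025,-0.022,0.0032],[0,0,0]],
    [0,[0.025,-0.022,0.0032],[0,0,0]],
    [0,[0.025,-0.022,0.0032],[0,0,0]],
    [0,[0.025,-0.022,0.0032],[0,0,0]]
  ],
  "force": 40
}}

```text
time_s: 1.72
tool_pos: [317.6, -360.8, 215.2]
orientation: [3.06, 0.71, 0.0]
contact_force: [0.5, -0.2, 0.4]
grip_width: 0.997
```

Request:
{"name": "carry_out", "arguments": {
  "increments": [
    [0,[0.025,-0.022,0.0032],[0,0,0]],
    [0,[0.025,-0.022,0.0032],[0,0,0]],
    [0,[0.025,-0.022,0.0032],[0,0,0]],
    [0,[0.025,-0.022,0.0032],[0,0,0]],
    [0,[0.025,-0.022,0.0032],[0,0,0]]
  ]
}}

```text
time_s: 2.13
tool_pos: [381.3, -206.9, 199.4]
orientation: [3.06, 0.711, 0.001]
contact_force: [0.5, -0.0, 0.8]
grip_width: 0.998
```

Request:
{"name": "carry_out", "arguments": {
  "increments": [
    [0,[0.025,-0.022,0.0032],[0,0,0]],
    [0,[0.025,-0.022,0.0032],[0,0,0]],
    [0,[0.025,-0.022,0.0032],[0,0,0]],
    [0,[0.025,-0.022,0.0032],[0,0,0]],
    [0,[0.025,-0.022,0.0032],[0,0,0]]
  ]
}}

```text
time_s: 2.55
tool_pos: [445.1, -52.9, 183.4]
orientation: [3.06, 0.711, 0.001]
contact_force: [0.4, -0.7, 0.0]
grip_width: 1.0
```

Request:
{"name": "carry_out", "arguments": {
  "increments": [
    [0,[0.025,-0.022,0.0032],[0,0,0]],
    [0,[0.025,-0.022,0.0032],[0,0,0]],
    [0,[0.025,-0.022,0.0032],[0,0,0]],
    [0,[0.025,-0.022,0.0032],[0,0,0]],
    [0,[0.025,-0.022,0.0032],[0,0,0]]
  ]
}}

```text
time_s: 2.97
tool_pos: [508.7, 101.1, 167.3]
orientation: [3.06, 0.712, 0.001]
contact_force: [0.3, 0.1, 0.9]
grip_width: 0.996
```

Request:
{"name": "carry_out", "arguments": {
  "increments": [
    [0,[0.025,-0.022,0.0032],[0,0,0]],
    [0,[0.025,-0.022,0.0032],[0,0,0]],
    [0,[0.025,-0.022,0.0032],[0,0,0]],
    [0,[0.025,-0.022,0.0032],[0,0,0]],
    [0,[0.022,-0.022,0.0032],[0,0,0]]
  ]
}}

```text
time_s: 3.38
tool_pos: [570.1, 253.8, 151.1]
orientation: [3.06, 0.712, 0.001]
contact_force: [-0.1, 0.1, 0.2]
grip_width: 0.997
```

Request:
{"name": "carry_out", "arguments": {
  "increments": [
    [0,[0,0,0],[0,0,-0.12]],
    [0,[0,0,0],[0,0,-0.12]],
    [0,[0,0,0],[0,0,-0.12]],
    [0,[0,0,0],[0,0,-0.12]],
    [0,[0,0,0],[0,0,-0.12]]
  ]
}}

```text
time_s: 3.8
tool_pos: [569.3, 252.1, 151.1]
orientation: [2.708, 1.592, -0.0]
contact_force: [0.6, -0.5, -0.1]
grip_width: 1.005
```

Request:
{"name": "carry_out", "arguments": {
  "increments": [
    [0,[0,0,0],[0,0,-0.12]],
    [0,[0,0,0],[0,0,-0.12]],
    [0,[0,0,0],[0,0,-0.12]],
    [0,[0,0,0],[0,0,-0.12]],
    [0,[0,0,0],[0,0,-0.12]]
  ]
}}

```text
time_s: 4.22
tool_pos: [569.3, 251.9, 151.2]
orientation: [2.117, 2.321, -0.0]
contact_force: [0.4, -0.7, -0.3]
grip_width: 1.005
```

Request:
{"name": "carry_out", "arguments": {
  "increments": [
    [0,[0,0,0],[0,0,-0.12]],
    [0,[0,0,0],[0,0,-0.12]],
    [0,[0,0,0],[0,0,-0.12]],
    [0,[0,0,0],[0,0,-0.12]],
    [0,[0,0,0],[0,0,-0.12]]
  ]
}}

```text
time_s: 4.63
tool_pos: [569.3, 251.9, 151.2]
orientation: [1.336, 2.843, -0.0]
contact_force: [-0.3, -0.2, 0.1]
grip_width: 1.0
```

```bash
python3 go.py 568.6 253.7 70 2.54 5
python3 - <<'E'
from h import *
s=capture('scene'); save(s,'s1');
E
```

```text
t 4.63 p [569.3 251.9 151.2] yaw 2.2627 F [-0.3 -0.2  0.1] w 1.0 q [ 0.3   0.4   1.52 -0.    1.22 -0.39]
total shift m [0.0018 0.0006 0.0812] turn [-0.000e+00  1.000e-04 -2.773e-01] | per row /5 [0.00037 0.00012 0.01625] [-0.      0.     -0.0555]
```

Request:
{"name": "carry_out", "arguments": {
  "increments": [
    [0,[0.0018,0.0006,0.02],[0,0,-0.0555]],
    [0,[0,0,0.02],[0,0,-0.0555]],
    [0,[0,0,0.02],[0,0,-0.0555]],
    [0,[0,0,0.02],[0,0,-0.0555]],
    [0,[0,0,0.015],[0,0,-0.0555]]
  ]
}}

```text
time_s: 5.1
tool_pos: [567.9, 253.4, 54.7]
orientation: [-0.939, -2.997, 0.002]
contact_force: [-0.8, -0.0, -0.5]
grip_width: 1.002
```

```bash
python3 go.py 568.6 253.7 31 2.54 5
python3 - <<'E'
from h import *
c=capture('top'); s=capture('scene')
a=cv2.resize(c['color'][100:220,140:290],None,fx=3,fy=3,interpolation=cv2.INTER_CUBIC); b=cv2.resize(s['color'][230:350,370:490],None,fx=3,fy=3,interpolation=cv2.INTER_CUBIC)
cv2.imwrite('pics/g1.png',np.hstack([a,b])[:,:,::-1])
E
```

```text
t 5.1 p [567.9 253.4  54.7] yaw 2.5344 F [-0.8 -0.  -0.5] w 1.002 q [ 0.31  0.49  1.64 -0.    1.01 -0.66]
total shift m [-0.0004  0.0006  0.0237] turn [-0.0013 -0.0009 -0.0056] | per row /5 [-8.00e-05  1.30e-04  4.74e-03] [-0.0003 -0.0002 -0.0011]
```

View pics/g1.png

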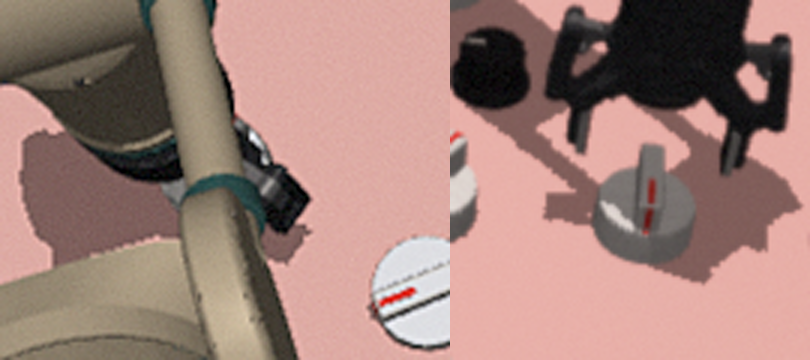

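In the scene crop, the open jaws straddle the bar of the far knob, with the bar centred between them. I'll go down and close.

Request:
{"name": "carry_out", "arguments": {
  "increments": [
    [0,[0,0.0005,0.006],[0,0,0]],
    [0,[0,0,0.006],[0,0,0]],
    [0,[0,0,0.006],[0,0,0]],
    [60,[0,0,0.005],[0,0,0]],
    [120,[0,0,0],[0,0,0]]
  ],
  "force": 30
}}

```text
time_s: 5.62
tool_pos: [568.3, 253.9, 32.5]
orientation: [-0.94, -2.997, 0.001]
contact_force: [-0.5, 0.3, -0.6]
grip_width: 0.75
```

Request:
{"name": "carry_out", "arguments": {
  "increments": [
    [180,[0,0,0],[0,0,0]],
    [255,[0,0,0],[0,0,0]],
    [255,[0,0,0],[0,0,0]],
    [255,[0,0,0],[0,0,0]],
    [255,[0,0,0],[0,0,0]]
  ]
}}

```text
time_s: 6.03
tool_pos: [569.2, 254.1, 33.7]
orientation: [0.939, 2.997, 0.001]
contact_force: [-1.1, -0.2, 1.9]
grip_width: 0.174
```

Request:
{"name": "carry_out", "arguments": {
  "increments": [
    [255,[0,0,0],[0,0,0]],
    [255,[0,0,0],[0,0,0]],
    [255,[0,0,0],[0,0,0]],
    [255,[0,0,0],[0,0,0]],
    [255,[0,0,0],[0,0,0]]
  ],
  "force": 60
}}

```text
time_s: 6.45
tool_pos: [569.2, 254.1, 33.8]
orientation: [0.939, 2.997, 0.001]
contact_force: [-0.0, -0.3, 5.5]
grip_width: 0.171
```

```bash
python3 go.py 568.6 253.7 31 2.54 5
python3 - <<'E'
from h import *
s=capture('scene')
b=cv2.resize(s['color'][220:350,360:500],None,fx=4,fy=4,interpolation=cv2.INTER_CUBIC)
cv2.imwrite('pics/g2.png',b[:,:,::-1])
for d in nets.pinpoint('scene','knob_centre'): print(d['at'],d['conf'])
E
```

```text
t 6.45 p [569.2 254.1  33.8] yaw 2.5343 F [-0.  -0.3  5.5] w 0.171 q [ 0.31  0.51  1.67 -0.    0.97 -0.66]
total shift m [ 0.0002 -0.0007  0.0028] turn [ 0.0005  0.0006 -0.0057] | per row /5 [ 5.0e-05 -1.3e-04  5.5e-04] [ 0.0001  0.0001 -0.0011]
[368.8, 213.1] 0.81
[435.4, 297.5] 0.68
[315.8, 255.1] 0.65
[360.0, 291.8] 0.59
```

View pics/g2.png

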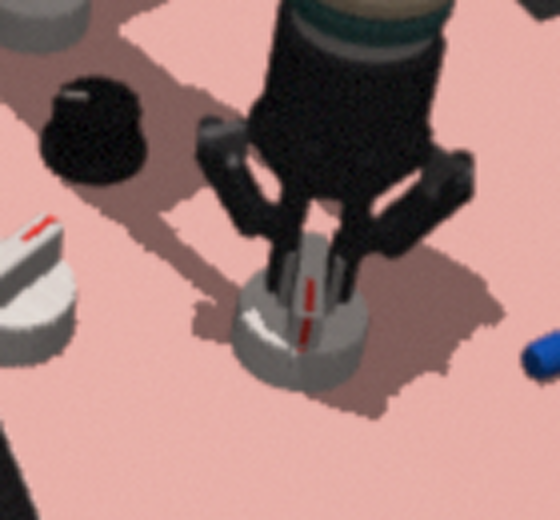

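Grasp is good. The scene crop shows the bar between the pads, with the knob upright on the table. Now I'll lift.

Request:
{"name": "carry_out", "arguments": {
  "increments": [
    [255,[0,0,-0.015],[0,0,0]],
    [255,[0,0,-0.03],[0,0,0]],
    [255,[0,0,-0.035],[0,0,0]],
    [255,[0,0,-0.035],[0,0,0]],
    [255,[0,0,-0.02],[0,0,0]]
  ]
}}

```text
time_s: 6.97
tool_pos: [570.1, 254.5, 171.4]
orientation: [0.938, 2.995, 0.004]
contact_force: [0.9, -0.2, -0.4]
grip_width: 0.173
```

```bash
python3 go.py 560.5 -11.8 166 3.934 10
python3 - <<'E'
from h import *
s=capture('scene')
b=cv2.resize(s['color'][180:330,360:500],None,fx=4,fy=4,interpolation=cv2.INTER_CUBIC)
cv2.imwrite('pics/g3.png',b[:,:,::-1])
E
```

```text
t 6.97 p [570.1 254.5 171.4] yaw 2.5343 F [ 0.9 -0.2 -0.4] w 0.173 q [ 0.31  0.38  1.49 -0.    1.26 -0.65]
total shift m [-0.1441 -0.2242  0.005 ] turn [ 1.0000e-03  4.4000e-03 -1.3997e+00] | per row /10 [-0.01441 -0.02242  0.0005 ] [ 1.0e-04  4.0e-04 -1.4e-01]
```

View pics/g3.png

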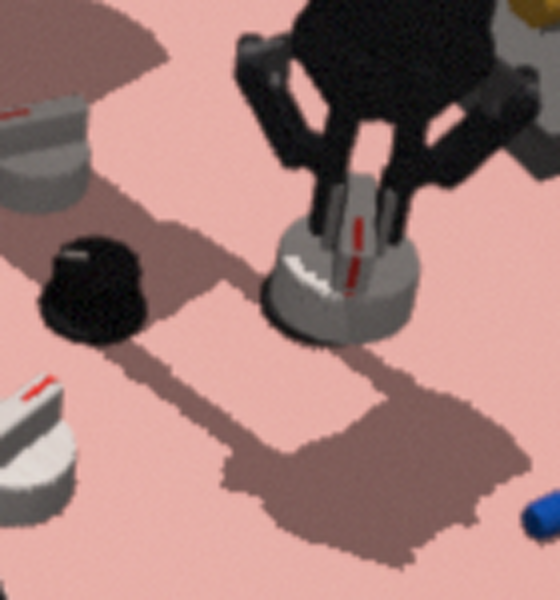

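Held and level. Next I'll carry it over to the stem.

Request:
{"name": "carry_out", "arguments": {
  "increments": [
    [255,[-0.008,-0.0124,0],[0,0,0]],
    [255,[-0.0144,-0.0224,0],[0,0,0]],
    [255,[-0.0144,-0.0224,0],[0,0,0]],
    [255,[-0.0144,-0.0224,0],[0,0,0]],
    [255,[-0.0144,-0.0224,0],[0,0,0]]
  ]
}}

```text
time_s: 7.43
tool_pos: [562.5, 130.8, 165.6]
orientation: [-0.937, -2.994, 0.004]
contact_force: [-0.1, -0.1, -1.6]
grip_width: 0.173
```

Request:
{"name": "carry_out", "arguments": {
  "increments": [
    [255,[-0.0144,-0.0224,0],[0,0,0]],
    [255,[-0.0144,-0.0224,0],[0,0,0]],
    [255,[-0.0144,-0.0224,0],[0,0,0]],
    [255,[-0.0144,-0.0224,0],[0,0,0]],
    [255,[-0.0144,-0.0224,0],[0,0,0]]
  ]
}}

```text
time_s: 7.85
tool_pos: [557.6, -2.1, 165.7]
orientation: [-0.938, -2.993, 0.002]
contact_force: [0.7, 0.4, -2.3]
grip_width: 0.173
```

Request:
{"name": "carry_out", "arguments": {
  "increments": [
    [255,[-0.0064,-0.01,0],[0,0,0]],
    [255,[0,0,0],[0,0,-0.11]],
    [255,[0,0,0],[0,0,-0.11]],
    [255,[0,0,0],[0,0,-0.11]],
    [255,[0,0,0],[0,0,-0.11]]
  ]
}}

```text
time_s: 8.27
tool_pos: [557.8, -12.2, 166.3]
orientation: [-0.255, -3.127, -0.001]
contact_force: [-0.2, -0.1, -1.1]
grip_width: 0.17
```

Request:
{"name": "carry_out", "arguments": {
  "increments": [
    [255,[0,0,0],[0,0,-0.11]],
    [255,[0,0,0],[0,0,-0.11]],
    [255,[0,0,0],[0,0,-0.11]],
    [255,[0,0,0],[0,0,-0.11]],
    [255,[0,0,0],[0,0,-0.11]]
  ]
}}

```text
time_s: 8.68
tool_pos: [557.8, -11.9, 166.3]
orientation: [0.605, -3.079, -0.002]
contact_force: [0.1, -0.1, -1.5]
grip_width: 0.174
```

Request:
{"name": "carry_out", "arguments": {
  "increments": [
    [255,[0,0,0],[0,0,-0.11]],
    [255,[0,0,0],[0,0,-0.11]],
    [255,[0,0,0],[0,0,-0.11]],
    [255,[0,0,0],[0,0,-0.08]],
    [255,[0,0,0],[0,0,0]]
  ]
}}

```text
time_s: 9.1
tool_pos: [557.9, -11.9, 166.4]
orientation: [1.213, -2.894, -0.003]
contact_force: [-0.3, 0.5, -1.3]
grip_width: 0.17
```

```bash
python3 go.py 560.5 -11.8 166 3.934 5
python3 - <<'E'
from h import *
s=capture('scene');c=capture('top')
a=cv2.resize(c['color'][90:210,310:430],None,fx=3.3,fy=3.3,interpolation=cv2.INTER_CUBIC)
b=cv2.resize(s['color'][230:350,250:370],None,fx=3.3,fy=3.3,interpolation=cv2.INTER_CUBIC)
cv2.imwrite('pics/g4.png',np.hstack([a,b])[:,:,::-1])
E
```

```text
t 9.1 p [557.9 -11.9 166.4] yaw -2.3477 F [-0.3  0.5 -1.3] w 0.17 q [-0.15  0.3   1.64  0.    1.21 -2.51]
total shift m [-0.0019 -0.0018  0.0004] turn [ 0.003  -0.0021  0.0015] | per row /5 [-3.8e-04 -3.6e-04  8.0e-05] [ 0.0006 -0.0004  0.0003]
```

View pics/g4.png

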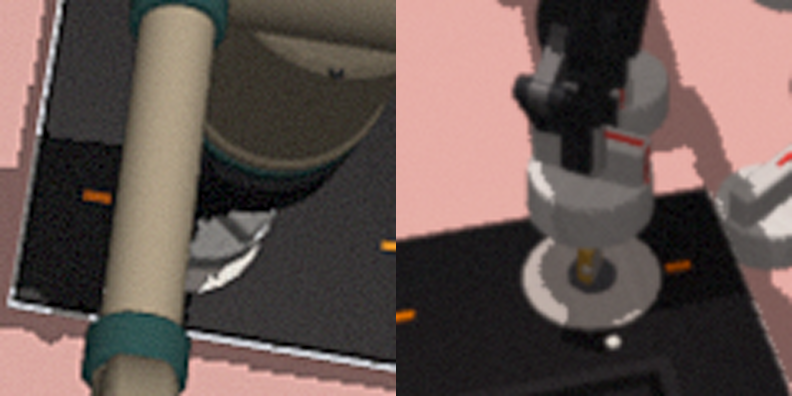

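Request:
{"name": "carry_out", "arguments": {
  "increments": [
    [255,[-0.0019,-0.0018,0.004],[0,0,0]],
    [255,[0,0,0.006],[0,0,0]],
    [255,[0,0,0.006],[0,0,0]],
    [255,[0,0,0.004],[0,0,0]],
    [255,[0,0,0],[0,0,0]]
  ]
}}

```text
time_s: 9.62
tool_pos: [560.9, -11.8, 146.7]
orientation: [1.211, -2.896, -0.002]
contact_force: [-0.3, 0.0, -1.2]
grip_width: 0.17
```

```bash
python3 go.py 560.5 -11.8 146 3.934 5
python3 - <<'E'
from ov import *
s=capture('scene'); st=sense(); p=np.array(st['tool_pos']); Rm=rot(st['orientation']); yaw=np.arctan2(Rm[1,0],Rm[0,0])-3.134
out=[]
for dr in (0,1):
    im,o=zoom(s,313,290,30,k=6)
    im=im.copy()
    if dr:
        k=p[:2]+np.array([.7,-.7]); zb=p[2]-33.8
        draw(im,o,s,T(CIRC,k,0,zb),(0,0,255)); draw(im,o,s,T(CIRC,k,0,zb+28),(0,255,255)); draw(im,o,s,T(BAR,k,yaw,zb+52))
        draw(im,o,s,T(np.array(CIRC)*36.8/33,(560.8,-12.4),0,82),(255,0,255))
    out.append(im)
cv2.imwrite('pics/g5.png',np.hstack(out)[:,:,::-1])
E
```

```text
t 9.62 p [560.9 -11.8 146.7] yaw -2.3491 F [-0.3  0.  -1.2] w 0.17 q [-0.15  0.32  1.67 -0.    1.16 -2.51]
total shift m [0.0003 0.0003 0.0007] turn [ 0.0023 -0.0018  0.0001] | per row /5 [6.0e-05 6.0e-05 1.5e-04] [ 0.0005 -0.0004  0.    ]
```

View pics/g5.png

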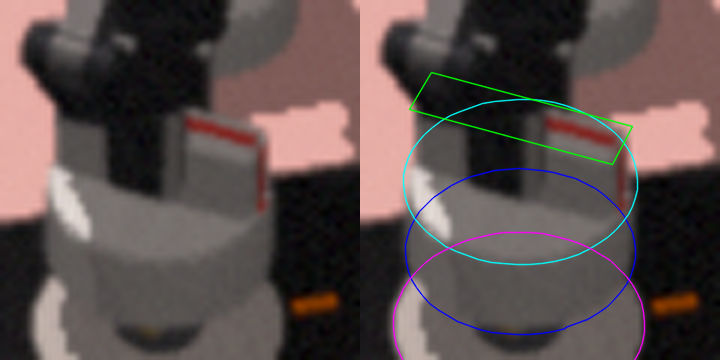

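The overlay matches the held knob to about 1 mm, centred over the disc. I'll lower it and watch the force.

Request:
{"name": "carry_out", "arguments": {
  "increments": [
    [255,[0.0003,0.0003,0.003],[0,0,0]],
    [255,[0,0,0.003],[0,0,0]],
    [255,[0,0,0.003],[0,0,0]],
    [255,[0,0,0.002],[0,0,0]],
    [255,[0,0,0],[0,0,0]]
  ]
}}

```text
time_s: 10.08
tool_pos: [561.1, -11.9, 136.8]
orientation: [1.212, -2.897, -0.001]
contact_force: [0.2, 0.1, -2.2]
grip_width: 0.172
```

Request:
{"name": "carry_out", "arguments": {
  "increments": [
    [255,[0,0,0.002],[0,0,0]],
    [255,[0,0,0.002],[0,0,0]],
    [255,[0,0,0.001],[0,0,0]],
    [255,[0,0,0.001],[0,0,0]],
    [255,[0,0,0],[0,0,0]]
  ]
}}

```text
time_s: 10.5
tool_pos: [561.0, -11.9, 131.2]
orientation: [1.213, -2.897, -0.001]
contact_force: [-1.4, 0.0, -0.1]
grip_width: 0.165
```

```bash
python3 go.py 560.5 -11.8 126 3.934 5; python3 -c "
from h import *
print(sense()['wrist_torque'])"
```

```text
t 10.5 p [561.  -11.9 131.2] yaw -2.3488 F [-1.4  0.  -0.1] w 0.165 q [-0.15  0.33  1.69 -0.    1.12 -2.51]
total shift m [0.0003 0.0004 0.0052] turn [ 0.0007 -0.0006  0.0004] | per row /5 [6.00e-05 9.00e-05 1.04e-03] [ 0.0001 -0.0001  0.0001]
[0.0218542  0.22006142 0.03505266]
```

Request:
{"name": "carry_out", "arguments": {
  "increments": [
    [255,[0,0,0.0015],[0,0,0]],
    [255,[0,0,0.0015],[0,0,0]],
    [255,[0,0,0.001],[0,0,0]],
    [255,[0,0,0.001],[0,0,0]],
    [255,[0,0,0],[0,0,0]]
  ]
}}

```text
time_s: 10.92
tool_pos: [560.6, -11.6, 125.8]
orientation: [1.212, -2.897, -0.002]
contact_force: [-3.3, 1.8, 1.2]
grip_width: 0.168
```

Request:
{"name": "carry_out", "arguments": {
  "increments": [
    [255,[0,0,0.001],[0,0,0]],
    [255,[0,0,0.001],[0,0,0]],
    [255,[0,0,0.001],[0,0,0]],
    [255,[0,0,0.001],[0,0,0]],
    [255,[0,0,0],[0,0,0]]
  ]
}}

```text
time_s: 11.33
tool_pos: [560.8, -11.8, 123.1]
orientation: [1.213, -2.897, -0.001]
contact_force: [-5.5, 1.1, 6.5]
grip_width: 0.174
```

```bash
python3 go.py 560.5 -11.8 116 3.934 5; python3 -c "
from h import *
print(sense()['wrist_torque'])
s=capture('scene');c=capture('top')
cv2.imwrite('pics/g6.png',cv2.resize(s['color'][250:350,260:370],None,fx=5,fy=5,interpolation=cv2.INTER_CUBIC)[:,:,::-1])"
```

```text
t 11.33 p [560.8 -11.8 123.1] yaw -2.3488 F [-5.5  1.1  6.5] w 0.174 q [-0.15  0.34  1.7   0.    1.1  -2.51]
total shift m [0.0002 0.0002 0.0071] turn [ 0.0007 -0.0005  0.0004] | per row /5 [5.00e-05 4.00e-05 1.43e-03] [ 0.0001 -0.0001  0.0001]
[0.32113144 1.09998219 0.05386368]
```

View pics/g6.png

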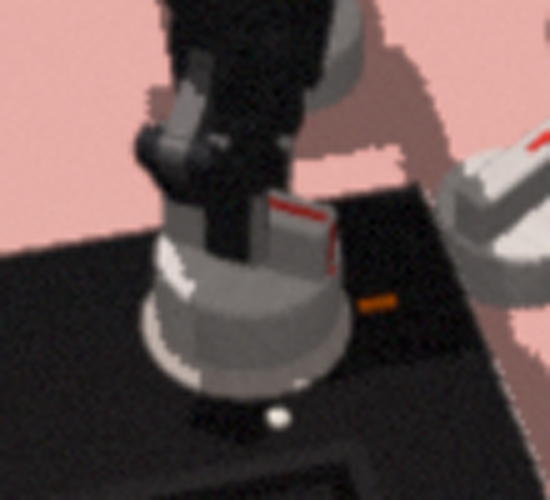

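Request:
{"name": "carry_out", "arguments": {
  "increments": [
    [255,[0.0004,0.0004,0.001],[0,0,0]],
    [255,[0,0,0.001],[0,0,0]],
    [255,[0,0,0.001],[0,0,0]],
    [255,[0,0,0.001],[0,0,0]],
    [255,[0,0,0],[0,0,0]]
  ]
}}

```text
time_s: 11.85
tool_pos: [560.5, -11.9, 117.2]
orientation: [1.212, -2.897, -0.001]
contact_force: [-1.0, 0.8, -6.2]
grip_width: 0.174
```

Request:
{"name": "carry_out", "arguments": {
  "increments": [
    [255,[0,0,0.001],[0,0,0]],
    [255,[0,0,0.001],[0,0,0]],
    [255,[0,0,0.001],[0,0,0]],
    [255,[0,0,0.001],[0,0,0]],
    [255,[0,0,0],[0,0,0]]
  ]
}}

```text
time_s: 12.27
tool_pos: [560.7, -12.0, 115.7]
orientation: [1.213, -2.898, 0.0]
contact_force: [-5.5, 1.5, 7.7]
grip_width: 0.165
```

Request:
{"name": "carry_out", "arguments": {
  "increments": [
    [255,[0.0003,0.0003,0.001],[0,0,0]],
    [255,[0,0,0.001],[0,0,0]],
    [255,[0,0,0.001],[0,0,0]],
    [255,[0,0,0],[0,0,0]],
    [255,[0,0,0],[0,0,0]]
  ]
}}

```text
time_s: 12.68
tool_pos: [560.7, -12.0, 115.6]
orientation: [-1.212, 2.896, -0.002]
contact_force: [-10.2, 1.2, 24.8]
grip_width: 0.17
```

```bash
python3 go.py 560.5 -11.8 116 2.97 8; python3 -c "
from h import *
print(sense()['wrist_torque'])
s=capture('scene');c=capture('top')
cv2.imwrite('pics/g7.png',cv2.resize(s['color'][250:350,260:370],None,fx=5,fy=5,interpolation=cv2.INTER_CUBIC)[:,:,::-1])"
```

```text
t 12.68 p [560.7 -12.  115.6] yaw -2.3487 F [-10.2   1.2  24.8] w 0.17 q [-0.15  0.34  1.71 -0.    1.08 -2.51]
total shift m [-0.      0.0003 -0.0004] turn [-0.0013  0.0022  0.9645] | per row /8 [-0.e+00  4.e-05 -5.e-05] [-0.0002  0.0003  0.1206]
[0.5428503  1.93508942 0.04860638]
```

View pics/g7.png

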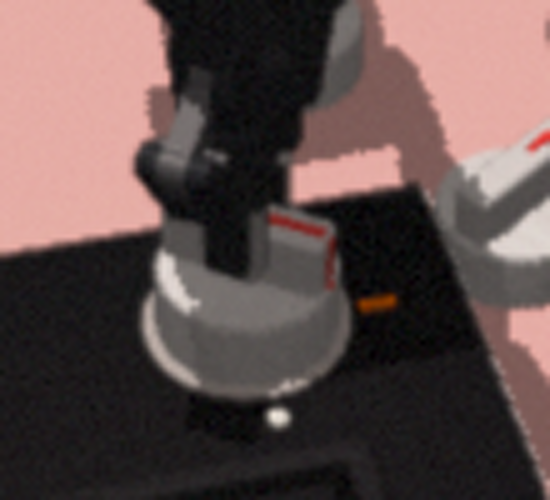

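The knob is fully home. z stays at 115.6 under 25 N of push, and the gap to the disc has gone. I'll ease off the push, then turn clockwise.

Request:
{"name": "carry_out", "arguments": {
  "increments": [
    [255,[0.0003,0.0003,-0.0025],[0,0,0]],
    [255,[0,0,0],[0,0,0.05]],
    [255,[0,0,0],[0,0,0.1]],
    [255,[0,0,0],[0,0,0.1]],
    [255,[0,0,0],[0,0,0.1]]
  ]
}}

```text
time_s: 13.2
tool_pos: [560.5, -11.9, 115.7]
orientation: [-0.682, 3.065, -0.001]
contact_force: [-5.4, 2.1, 9.6]
grip_width: 0.173
```

```bash
python3 go.py 560.5 -11.8 116 2.97 8; python3 -c "
from h import *
print(sense()['wrist_torque'])"
```

```text
t 13.2 p [560.5 -11.9 115.7] yaw -2.7035 F [-5.4  2.1  9.6] w 0.173 q [-0.15  0.34  1.71  0.    1.08 -2.15]
total shift m [-0.0001  0.0001 -0.0003] turn [-4.000e-04  1.700e-03  6.097e-01] | per row /8 [-1.e-05  1.e-05 -4.e-05] [-0.      0.0002  0.0762]
[0.48332293 1.12860701 0.07863791]
```

Request:
{"name": "carry_out", "arguments": {
  "increments": [
    [255,[0,0,-0.0005],[0,0,0.1]],
    [255,[0,0,0],[0,0,0.1]],
    [255,[0,0,0],[0,0,0.1]],
    [255,[0,0,0],[0,0,0.1]],
    [255,[0,0,0],[0,0,0.05]]
  ]
}}

```text
time_s: 13.62
tool_pos: [560.6, -11.7, 115.7]
orientation: [0.018, 3.14, 0.0]
contact_force: [-4.6, 2.1, 7.6]
grip_width: 0.169
```

```bash
python3 go.py 560.5 -11.8 116 2.97 8; python3 -c "
from h import *
print(sense()['wrist_torque'])"
```

```text
t 13.62 p [560.6 -11.7 115.7] yaw 3.1304 F [-4.6  2.1  7.6] w 0.169 q [-0.15  0.34  1.71  0.    1.08 -1.71]
total shift m [ 0.0001 -0.0001 -0.0003] turn [0.0004 0.0016 0.1604] | per row /8 [ 1.e-05 -1.e-05 -4.e-05] [0.     0.0002 0.02  ]
[0.4895397  0.95937307 0.14589809]
```

Request:
{"name": "carry_out", "arguments": {
  "increments": [
    [255,[0,0,0],[0,0,0.03]],
    [255,[0,0,0],[0,0,0.03]],
    [255,[0,0,0],[0,0,0.03]],
    [255,[0,0,0],[0,0,0.03]],
    [255,[0,0,0],[0,0,0]]
  ]
}}

```text
time_s: 14.03
tool_pos: [560.6, -11.7, 115.7]
orientation: [0.201, 3.133, 0.001]
contact_force: [-4.9, 2.4, 7.1]
grip_width: 0.172
```

```bash
python3 go.py 560.5 -11.8 116 2.97 8; python3 -c "
from h import *
print(sense()['wrist_torque'])"
```

```text
t 14.03 p [560.6 -11.7 115.7] yaw 3.0133 F [-4.9  2.4  7.1] w 0.172 q [-0.15  0.34  1.71  0.    1.08 -1.59]
total shift m [ 0.0001 -0.0001 -0.0003] turn [0.0006 0.0017 0.0433] | per row /8 [ 1.e-05 -1.e-05 -3.e-05] [0.0001 0.0002 0.0054]
[0.49166509 0.89265768 0.01960381]
```

Request:
{"name": "carry_out", "arguments": {
  "increments": [
    [255,[0,0,0],[0,0,0.03]],
    [255,[0,0,0],[0,0,0.03]],
    [255,[0,0,0],[0,0,0.02]],
    [255,[0,0,0],[0,0,0.02]],
    [255,[0,0,0],[0,0,0]]
  ]
}}

```text
time_s: 14.45
tool_pos: [560.6, -11.7, 115.7]
orientation: [0.357, 3.119, 0.001]
contact_force: [-5.5, 2.5, 8.1]
grip_width: 0.172
```

```bash
python3 go.py 560.5 -11.8 116 2.97 8; python3 -c "
from h import *
print(sense()['wrist_torque'])"
```

```text
t 14.45 p [560.6 -11.7 115.7] yaw 2.9137 F [-5.5  2.5  8.1] w 0.172 q [-0.15  0.34  1.71  0.    1.08 -1.49]
total shift m [ 0.0001 -0.0001 -0.0003] turn [ 0.0007  0.0017 -0.0563] | per row /8 [ 1.e-05 -2.e-05 -3.e-05] [ 0.0001  0.0002 -0.007 ]
[0.47344816 0.90808285 0.05671206]
```

Request:
{"name": "carry_out", "arguments": {
  "increments": [
    [255,[0,0,0],[0,0,0.02]],
    [255,[0,0,0],[0,0,0.02]],
    [255,[0,0,0],[0,0,0.02]],
    [255,[0,0,0],[0,0,0]],
    [255,[0,0,0],[0,0,0]]
  ]
}}

```text
time_s: 14.87
tool_pos: [560.6, -11.7, 115.7]
orientation: [0.45, 3.107, 0.001]
contact_force: [-4.9, 3.2, 7.0]
grip_width: 0.17
```

```bash
python3 go.py 560.5 -11.8 116 2.97 8; python3 -c "
from h import *
print(sense()['wrist_torque'])"
```

```text
t 14.87 p [560.6 -11.7 115.7] yaw 2.8542 F [-4.9  3.2  7. ] w 0.17 q [-0.15  0.34  1.71  0.    1.08 -1.43]
total shift m [ 0.0001 -0.0002 -0.0003] turn [ 0.0008  0.0017 -0.1158] | per row /8 [ 1.e-05 -2.e-05 -3.e-05] [ 0.0001  0.0002 -0.0145]
[0.51411681 0.87853035 0.02871245]
```

Request:
{"name": "carry_out", "arguments": {
  "increments": [
    [255,[0,0,0],[0,0,0.015]],
    [255,[0,0,0],[0,0,0.015]],
    [255,[0,0,0],[0,0,0]],
    [255,[0,0,0],[0,0,0]],
    [255,[0,0,0],[0,0,0]]
  ]
}}

```text
time_s: 15.28
tool_pos: [560.7, -11.6, 115.7]
orientation: [0.496, 3.1, 0.001]
contact_force: [-5.2, 2.6, 7.5]
grip_width: 0.172
```

```bash
python3 go.py 560.5 -11.8 116 2.97 8; python3 -c "
from h import *
print(sense()['wrist_torque'])"
```

```text
t 15.28 p [560.7 -11.6 115.7] yaw 2.8243 F [-5.2  2.6  7.5] w 0.172 q [-0.15  0.34  1.71  0.    1.08 -1.4 ]
total shift m [ 0.0001 -0.0002 -0.0003] turn [ 0.0009  0.0018 -0.1457] | per row /8 [ 1.e-05 -3.e-05 -3.e-05] [ 0.0001  0.0002 -0.0182]
[0.47162863 0.84623846 0.14875551]
```

Request:
{"name": "carry_out", "arguments": {
  "increments": [
    [255,[0,0,0],[0,0,0.02]],
    [255,[0,0,0],[0,0,0.02]],
    [255,[0,0,0],[0,0,0]],
    [255,[0,0,0],[0,0,0]],
    [255,[0,0,0],[0,0,0]]
  ]
}}

```text
time_s: 15.7
tool_pos: [560.8, -11.7, 115.7]
orientation: [0.558, 3.09, 0.001]
contact_force: [-3.9, 1.6, 7.5]
grip_width: 0.173
```

```bash
python3 go.py 560.5 -11.8 116 2.97 8; python3 -c "
from h import *
print(sense()['wrist_torque'],sense()['joint_efforts'])
s=capture('scene');c=capture('top');save(c,'t8')
cv2.imwrite('pics/g8.png',cv2.resize(s['color'][250:350,260:370],None,fx=5,fy=5,interpolation=cv2.INTER_CUBIC)[:,:,::-1])"
```

```text
t 15.7 p [560.8 -11.7 115.7] yaw 2.7844 F [-3.9  1.6  7.5] w 0.173 q [-0.15  0.34  1.71  0.    1.08 -1.36]
total shift m [ 0.0002 -0.0002 -0.0003] turn [ 0.001   0.0019 -0.1856] | per row /8 [ 2.e-05 -3.e-05 -3.e-05] [ 0.0001  0.0002 -0.0232]
[0.52248431 0.82522023 0.05915501] [ -1.34404399 -38.32998276 -21.74703598  -0.58439204  -1.83588568
   0.09847194]
```

View pics/g8.png

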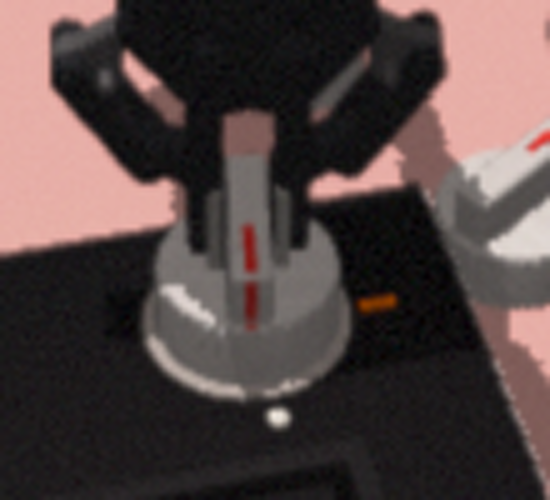

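Run:
```python
from ov import *
s=capture('scene'); st=sense(); p=np.array(st['tool_pos'])
for i in range(3): print(sense()['wrist_torque'][2])
out=[]
for yaw in (-.16,-.28,-.36):
    im,o=zoom(s,310,300,26,k=5); im=cv2.resize(im,None,fx=1,fy=1)
    k=np.array([560.8,-12.4]); zb=82
    draw(im,o,s,T(CIRC,k,0,zb+28),(0,255,255)); draw(im,o,s,T(BAR,k,yaw,zb+52)); draw(im,o,s,T([(12,0),(30,0)],k,yaw,zb+52),(0,255,255),False)
    draw(im,o,s,T(np.array(CIRC)*36.8/33,(560.8,-12.4),0,82),(255,0,255))
    out.append(im)
cv2.imwrite('pics/g9.png',np.hstack(out)[:,:,::-1])
```

```text
0.09649875728716432
0.09649875728716432
0.09649875728716432
```

View pics/g9.png

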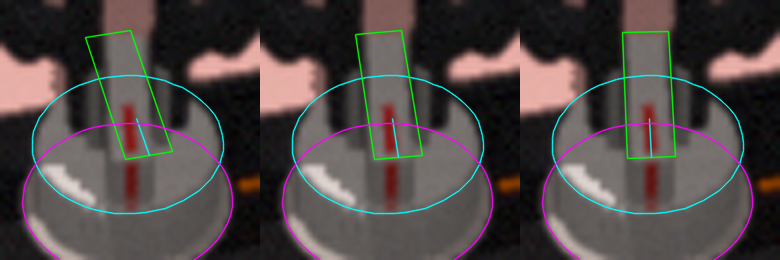

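Run:
```python
from ov import *
s=capture('scene')
for ctr in ((561.2,-12.2),):
    d=ray(s,(315.1,333.1),80)[:2]; v=d-np.array([560.8,-12.4]); print('dot',d,np.arctan2(v[1],v[0]))
o1=ray(s,(248,325),80); print(o1)
out=[]
im,o=zoom(s,223,318,34,k=5)
K=np.array([560.8,-12.4])+150*np.array([np.sin(-.157),-np.cos(-.157)])
for y,col in((-.157,(0,255,0)),):
    draw(im,o,s,T(CIRC,K,0,110),(0,255,255)); draw(im,o,s,T(BAR,K,y,134),col); draw(im,o,s,T([(12,0),(30,0)],K,y,134),(0,255,255),False)
out.append(im)
im,o=zoom(s,310,310,34,k=5); out.append(im)
# hob outline
cv2.imwrite('pics/g10.png',np.hstack(out)[:,:,::-1])
im=s['color'].copy(); H=np.array([560.8,-12.4])-R.from_euler('z',-.157).as_matrix()[:2,:2]@[0,75]
draw(im,(0,0,1),s,T([(-55,155),(-55,-155),(465,-155),(465,155)],H,-.157,80)); save({'color':im},'g11')
```

```text
dot [605.72949942 -19.7625428 ] -0.1624251921585018
[ 544.11938546 -118.94345162   80.        ]
```

View pics/g10.png

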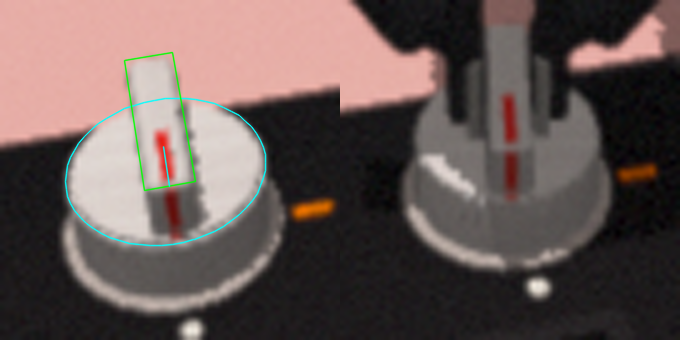

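View pics/g11.png

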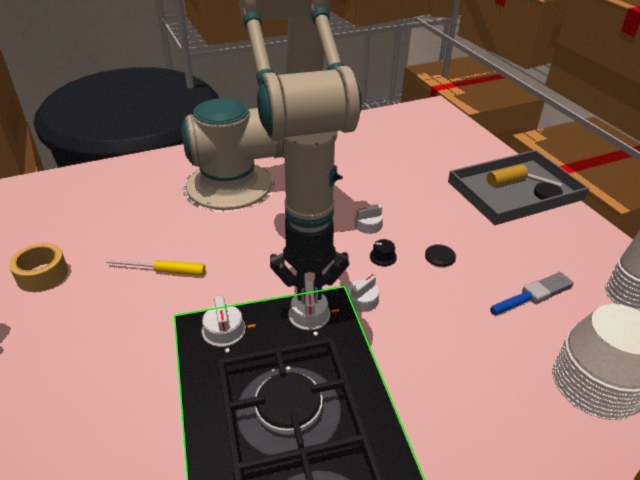

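Request:
{"name": "carry_out", "arguments": {
  "increments": [
    [255,[0,0,0],[0,0,0.02]],
    [255,[0,0,0],[0,0,0.02]],
    [255,[0,0,0],[0,0,0.02]],
    [255,[0,0,0],[0,0,0]],
    [255,[0,0,0],[0,0,0]]
  ]
}}

```text
time_s: 16.32
tool_pos: [560.8, -11.7, 115.7]
orientation: [0.65, 3.071, 0.001]
contact_force: [-3.7, 2.6, 7.3]
grip_width: 0.175
```

```bash
python3 go.py 560.5 -11.8 116 2.97 8
python3 - <<'E'
from ov import *
print(sense()['wrist_torque'],sense()['joint_efforts'][5])
s=capture('scene')
out=[]
for yaw in (-.28,-.36,-.42):
    im,o=zoom(s,310,300,26,k=5)
    k=np.array([560.8,-12.4]); zb=82
    draw(im,o,s,T(BAR,k,yaw,zb+52)); draw(im,o,s,T([(12,0),(30,0)],k,yaw,zb+52),(0,255,255),False)
    out.append(im)
cv2.imwrite('pics/g12.png',np.hstack(out)[:,:,::-1])
E
```

```text
t 16.32 p [560.8 -11.7 115.7] yaw 2.7247 F [-3.7  2.6  7.3] w 0.175 q [-0.15  0.34  1.71  0.    1.08 -1.3 ]
total shift m [ 0.0003 -0.0002 -0.0003] turn [ 0.0009  0.0021 -0.2453] | per row /8 [ 3.e-05 -3.e-05 -3.e-05] [ 0.0001  0.0003 -0.0307]
[0.49860972 0.83348937 0.17687074] 0.20253791939467192
```

View pics/g12.png

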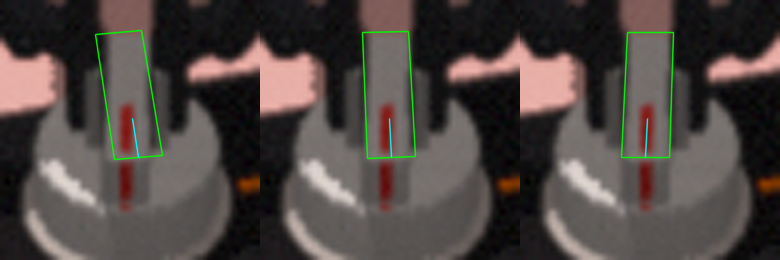

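Request:
{"name": "carry_out", "arguments": {
  "increments": [
    [255,[0,0,0],[0,0,0.02]],
    [255,[0,0,0],[0,0,0.02]],
    [255,[0,0,0],[0,0,0.02]],
    [255,[0,0,0],[0,0,0]],
    [255,[0,0,0],[0,0,0]]
  ]
}}

```text
time_s: 16.78
tool_pos: [560.9, -11.8, 115.7]
orientation: [0.741, 3.051, 0.001]
contact_force: [-4.1, 1.5, 7.3]
grip_width: 0.17
```

```bash
python3 go.py 560.5 -11.8 116 2.97 8
python3 - <<'E'
from ov import *
print(sense()['wrist_torque'],sense()['joint_efforts'][5])
s=capture('scene')
out=[]
for yaw in (-.28,-.38,-.48):
    im,o=zoom(s,310,300,26,k=5)
    k=np.array([560.8,-12.4]); zb=82
    draw(im,o,s,T(BAR,k,yaw,zb+52)); draw(im,o,s,T([(12,0),(30,0)],k,yaw,zb+52),(0,255,255),False)
    out.append(im)
cv2.imwrite('pics/g13.png',np.hstack(out)[:,:,::-1])
E
```

```text
t 16.78 p [560.9 -11.8 115.7] yaw 2.665 F [-4.1  1.5  7.3] w 0.17 q [-0.15  0.34  1.71  0.    1.08 -1.24]
total shift m [ 0.0003 -0.0002 -0.0003] turn [ 0.0008  0.0023 -0.305 ] | per row /8 [ 4.e-05 -3.e-05 -3.e-05] [ 0.0001  0.0003 -0.0381]
[0.53240418 0.78715822 0.249174  ] 0.2694446034729481
```

View pics/g13.png

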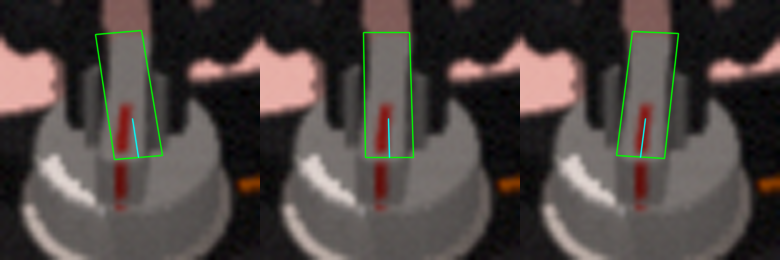

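Joint-6 torque now rises steadily with angle (0.10, 0.20, 0.27 N m). The zero of that ramp is near the stop plus the play, so the tap is shut and the fit is winding up elastically. I'll unwind into the play, let go and check where the pointer comes to rest.

Request:
{"name": "carry_out", "arguments": {
  "increments": [
    [255,[0,0,-0.0005],[0,0,-0.045]],
    [255,[0,0,-0.0005],[0,0,-0.045]],
    [255,[0,0,0],[0,0,-0.045]],
    [255,[0,0,0],[0,0,-0.045]],
    [255,[0,0,0],[0,0,-0.03]]
  ]
}}

```text
time_s: 17.25
tool_pos: [560.7, -11.5, 115.8]
orientation: [0.416, 3.112, 0.002]
contact_force: [-3.0, 2.0, 2.8]
grip_width: 0.177
```

```bash
python3 go.py 560.5 -11.8 116 2.97 8; python3 -c "
from h import *
print(sense()['wrist_torque'],sense()['joint_efforts'][5])"
```

```text
t 17.25 p [560.7 -11.5 115.8] yaw 2.8758 F [-3.   2.   2.8] w 0.177 q [-0.15  0.34  1.71  0.    1.08 -1.45]
total shift m [ 0.0001 -0.0003 -0.0002] turn [ 0.0012  0.0013 -0.0942] | per row /8 [ 1.e-05 -4.e-05 -3.e-05] [ 0.0001  0.0002 -0.0118]
[ 0.51713149  0.56813221 -0.07822899] 0.1429920829832554
```

Request:
{"name": "carry_out", "arguments": {
  "increments": [
    [190,[0,0,0],[0,0,0]],
    [150,[0,0,0],[0,0,0]],
    [120,[0,0,0],[0,0,0]],
    [120,[0,0,0],[0,0,0]],
    [120,[0,0,0],[0,0,0]]
  ]
}}

```text
time_s: 17.67
tool_pos: [560.7, -12.3, 115.4]
orientation: [0.419, 3.112, -0.001]
contact_force: [-0.7, -0.3, 0.5]
grip_width: 0.526
```

```bash
python3 go.py 560.5 -11.8 116 2.97 8
python3 - <<'E'
from ov import *
print(sense()['wrist_torque'],sense()['joint_efforts'][5])
s=capture('scene')
out=[]
for yaw in (-.08,-.18,-.28):
    im,o=zoom(s,310,300,26,k=5)
    k=np.array([560.8,-12.4]); zb=82
    draw(im,o,s,T(BAR,k,yaw,zb+52)); draw(im,o,s,T([(12,0),(30,0)],k,yaw,zb+52),(0,255,255),False)
    out.append(im)
cv2.imwrite('pics/g14.png',np.hstack(out)[:,:,::-1])
E
```

```text
t 17.67 p [560.7 -12.3 115.4] yaw 2.874 F [-0.7 -0.3  0.5] w 0.526 q [-0.15  0.34  1.71 -0.    1.08 -1.45]
total shift m [ 0.0004  0.0004 -0.0006] turn [-0.0002  0.0014 -0.096 ] | per row /8 [ 4.e-05  5.e-05 -7.e-05] [-0.      0.0002 -0.012 ]
[-0.04459004 -0.0148864   0.01434731] 0.002524041192373261
```

View pics/g14.png

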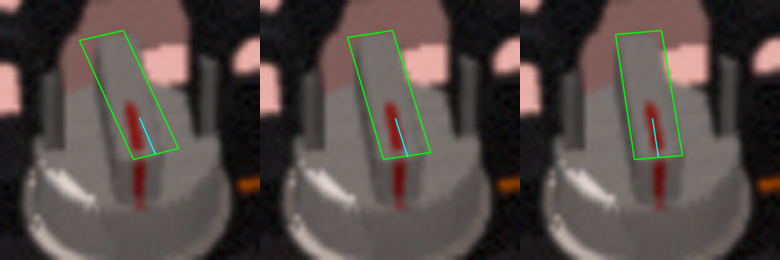

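Released, with force near zero. The bar rests at about -0.2 rad, close to the shut direction of -0.16. Next I'll open fully and move away for a clear view.

Request:
{"name": "carry_out", "arguments": {
  "increments": [
    [100,[0,0,-0.004],[0,0,0]],
    [60,[0,0,-0.01],[0,0,0]],
    [20,[0,0,-0.02],[0,0,0]],
    [0,[0,0,-0.03],[0,0,0]],
    [0,[0,0,-0.035],[0,0,0]]
  ]
}}

```text
time_s: 18.13
tool_pos: [559.0, -11.9, 214.7]
orientation: [-0.418, -3.111, 0.0]
contact_force: [0.6, -0.1, -1.1]
grip_width: 1.0
```

Request:
{"name": "carry_out", "arguments": {
  "increments": [
    [0,[0.02,0,-0.03],[0,0,0]],
    [0,[0.035,0,-0.005],[0,0,0]],
    [0,[0.035,0,0],[0,0,0]],
    [0,[0.035,0,0],[0,0,0]],
    [0,[0.035,0,0],[0,0,0]]
  ]
}}

```text
time_s: 18.55
tool_pos: [404.4, 30.6, 250.4]
orientation: [0.419, 3.112, 0.0]
contact_force: [0.2, 1.2, 0.1]
grip_width: 1.003
```

Request:
{"name": "carry_out", "arguments": {
  "increments": [
    [0,[0.035,0,0],[0,0,0]],
    [0,[0.02,0.025,0],[0,0,0]],
    [0,[0,0.025,0],[0,0,0]],
    [0,[0,0.025,0],[0,0,0]],
    [0,[0,0,0],[0,0,0]]
  ]
}}

```text
time_s: 18.97
tool_pos: [373.5, 120.4, 250.7]
orientation: [0.413, 3.111, 0.006]
contact_force: [0.8, -0.6, 0.2]
grip_width: 1.0
```

```bash
python3 go.py 560.5 -11.8 116 2.97 8
python3 - <<'E'
from ov import *
c=capture('top');s=capture('scene');save(c,'t15');save(s,'s15')
print(nets.pinpoint('top','knob_centre')[:6])
for n,cam,pts in(('top',c,((368,150),(462,165))),('scene',s,((309,300),(222,318)))):
  for kp in pts:
    a=cam['color'].astype(int); red=(a[:,:,0]-a[:,:,1]>60)&(a[:,:,0]>130)
    yy,xx=np.nonzero(red); k=(abs(xx-kp[0])<20)&(abs(yy-kp[1])<25)&(a[yy,xx,1]<110)&(a[yy,xx,1]-a[yy,xx,2]<30)
    if k.sum()<4: print(n,kp,'none');continue
    P=np.array([ray(cam,q,134)[:2] for q in zip(xx[k],yy[k])]); mu=P.mean(0)
    u,sv,vt=np.linalg.svd(P-mu); d=vt[0]*np.sign(vt[0][0]); print(n,'red',k.sum(),mu.round(1),np.arctan2(d[1],d[0]).round(3),sv.round(1))
E
```

```text
t 18.97 p [373.5 120.4 250.7] yaw 2.8776 F [ 0.8 -0.6  0.2] w 1.0 q [ 0.13 -0.02  1.81  0.    1.35 -1.18]
total shift m [-0.2146 -0.0794  0.1351] turn [ 0.0038  0.0032 -0.0924] | per row /8 [-0.02683 -0.00992  0.01689] [ 0.0005  0.0004 -0.0115]
[{'at': [369.1, 149.9], 'conf': 0.87}, {'at': [280.0, 194.8], 'conf': 0.71}]
top red 32 [576.9 -15.9] -0.246 [38.6  5.2]
top red 31 [ 552.9 -162. ] -0.157 [36.2  5.2]
scene red 20 [578.1 -17.4] -0.318 [43.6  5.2]
scene red 21 [ 556.1 -163.5] -0.155 [43.3  4.6]
```

View pics/t15.png

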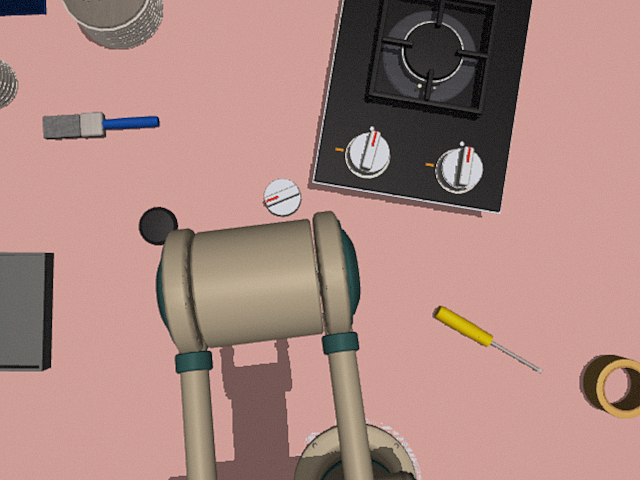

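View pics/s15.png

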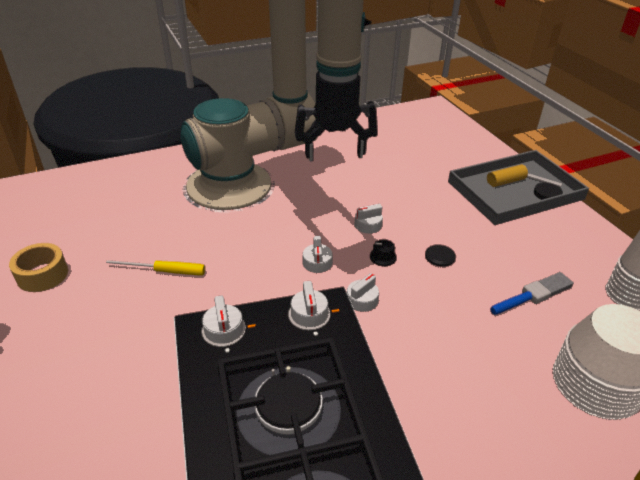

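Both views show the left knob sitting flat on its disc, with its pointer (top view (372,140)) nearly at the white shut dot. The right knob and the bystanders have not moved. Handing in.

```bash
python3 -c "
from h import *
print(env.close_job(), sense()['time_s'])"
```

```text
the job is handed in; nothing more can be done
the job is handed in; nothing more can be done
```

The silver knob is on the left-hand stem, fully home, and the tap is turned clockwise to its stop. The job was handed in at about 19 s, and no verdict came back.

**What I did:** I took the farthest of the four loose silver knobs and lined it up with the stem's flat. I pushed it past the catches, turned it clockwise and let go, then moved the arm clear.

**Last checks:**
- **Snapped home:** the wrist force reversed as the catches gave. The TCP then held at 115.6 mm under 25 N, against 115.8 mm expected. Both cameras put the knob's top at the home height.
- **Shut:** the left pointer rests at -0.25 rad from the top camera and -0.32 rad from the scene camera. The shut direction is -0.157 rad, so it sits 0.09 to 0.16 rad past shut. The top reading fits the 0.12 rad of play with the tap at its stop; the scene reading is slightly outside it.
- **The stop felt soft:** torque rose gradually to about 0.27 N m instead of ending sharply. I took this as the knob's fit flexing against the stop. The tap's own angle could not be seen, because the knob covers the stem.
- **Other items:** the right-hand knob's pointer still reads -0.157 rad, which is shut. The burner cap and black knob were not touched and lie where they were. In the end pictures the top camera's view of the black knob was blocked by the arm, but the scene camera shows it in place.

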